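# Start up the sample carousel

## Robot

A 6-joint arm with a two-finger parallel gripper is mounted at the origin on the work surface. World frame = base frame: x ahead of the robot, y to its left, z up, the work surface at z = 0. Lengths are in mm, angles in rad, forces in N, time in s.
With the tool pointing down it reaches from about 275 to 750 mm from the base axis. Payload 10.2 kg.
Tool frame: the origin (TCP) lies at the very end of the fingers, on their centre line; the grasp point (between the pads) lies 19 mm behind it; z points along the fingers, y is the line along which they close (so a half turn about z gives the same grasp; the last joint's range is limited). The gripper opens to 85 mm and grips with 20 to 120 N. Pads are 22 mm wide; open, the fingers measure 114 mm over their backs; the gripper's body (76 mm by 85 mm) begins 54 mm behind the grasp point. The pads swing forward as they close: fully open they stand 13 mm farther back than shut.
Start: joints at [1.094, 0.313, 1.498, -0, 1.331, -0.223], TCP at [131.832, 508.185, 231.294] pointing down, gripper open.
Joint ranges: [-2.94, 2.94], [-0.97, 2.17], [0.19, 2.56], [-1.23, 4.37], [0.02, 3.11], [-2.88, 2.88]. Speed limits (rad/s): [2.39, 2.39, 3.01, 3.14, 3.14, 3.14].

## Interface

Orientations are given as a unit quaternion [w, x, y, z].
In Python, from rig import ctrl, vision gives the robot as it stands. The module is installed in compiled form; this text tells all that it offers.
- The arm moves only by the tool play_rows, never from a script. Its arguments are lists of equal length, an entry for each row: "translation": the shift along the tool's x, y, z in m, a list of three; "rotation": the turn, a rotation vector about the tool's x, y, z in rad, a list of three; "gripper": the gripper's target within -1 to 1 (shut at 1, half-way at 0, fully open at -1). A call has 1 to 10 rows; each row is the pose to reach, as a shift and turn from the pose commanded when the call began, along the tool's axes at that moment; what a row does not reach only later rows make up. A row lasts 1/8 s, in which the tool goes at most 62.5 mm and 10.7 degrees, less where a joint would pass 70% of its speed; a pose out of reach is approached as far as the arm can. A call with a gripper value outside its range is refused whole. The fingers move at their own pace and stop on an object; "force" is the grip in N (left out, the last holds). Time passes only in rows, so rows that repeat a pose let the fingers close. It gives the time, the measured TCP pose, the force, the opening and the grip force at its end, in the units of the state.
- ctrl.sense(): the state, without advancing time (a new reading comes with each control period).
- vision.capture(name): name is "scene" or "top" or "wrist"; returns a dict with "pixels" (400x640x3 uint8, red, green, blue), "vfov" (degrees; the focal length in pixels is half the picture's height over the tangent of half this angle, whatever the lens; pixels are square), "cx", "cy" (the principal point, pixels), "rvec" (rotation vector, rad) and "tvec" (3), from world to camera coordinates, as OpenCV has them; the wrist camera has in their place "mount" (4x4, takes a point from camera to tool coordinates, whose origin is the TCP and whose axes are the flange's). Camera axes: x right, y down, z forward; pixel columns grow to the right and rows downward; lengths in mm; the calibration is good to about 2 mm. The wrist camera is an equidistant fisheye: a pixel r from the principal point sees the ray r / f radians off the axis. A picture is of the moment at which its call begins: read the wrist's pose just before it. There is no depth.
- ctrl.finish_job(): hands the job in; it is judged then, once.
The state is a dict: "time_s": time; "joints": joint angles; "dq": joint speeds; "tau": joint torques, N m; "eef_pos": TCP position; "ee_rot": TCP orientation; "force": force on the tool from outside, world axes, zero at the start; "wrist_torque": the same for the moment, N m; "grip_width": opening from 0.0 (shut) to 1.0 (fully open); "grip_force": force on a finger pad.
Only numpy, scipy, OpenCV 4.12 (cv2) and the standard library are available. Lean on these libraries where they do the work, as an engineer would, in place of code of your own. Each camera call takes 0.05 s, during which the arm holds its last target. There are 200 camera calls.

## Task

Start up the sample carousel in this order: on the grey power unit push the raised end of the wide rocker fully down, then push the lock plunger on the carousel's front ledge fully home, and last press the long bar key on the keypad fully down and let it come back up. Only these three are pushed: leave the narrow rocker and the other keys alone, lift nothing, and leave the loose keypad and everything else standing where they are.

Things in the scene. Friction and masses are not known exactly. Their poses are not given: they have to be found in the camera images.
- power_unit: grey box with two grey rockers on top, fixed in place, 170 x 160 x 65 mm (its x, y, z); stands left or right of the carousel; origin at the centre of its underside, z up, its -x side roughly faces the robot. Both rockers pivot about the unit's y axis at x = -40 mm, z = 71 mm: the wide one at y = +35 mm, the narrow one at y = -35 mm
- wide_rocker (a joint): wide rocker, 60 mm long (unit's x), 36 mm wide (unit's y), two 30 mm halves that form a shallow V. 0 (off) = its half on the unit's -x side is raised by 0.4 rad and the other half lies level; 0.4 (on) = the -x half lies level, its upper face 74 mm above the unit's underside. Turns from about 4 N pressed 20 mm from the pivot and stays where it is left; starts between 0 and 0.06
- wide_rocker_end (a point): point on the upper face of the wide rocker's raised half, 20 mm from the pivot, on its centre line; moves with the rocker and ends 74 mm above the unit's underside, at x = -60 mm, y = +35 mm of the unit
- narrow_rocker (a joint): narrow rocker beside it, 60 mm long, only 18 mm wide, otherwise alike; 0 = off, to be left off
- carousel: white round sample carousel, fixed in place: drum of 290 mm diameter, 70 mm high, steel disc with tubes (tops at 110 mm) on it, a post with a short arm 236 mm high on its far side, and a front ledge 130 mm wide (y), 45 mm high, reaching to x = -225 mm. Origin at the centre of the drum's underside, z up, ledge on its -x side
- lock_plunger (a joint): lock plunger with an aluminium knob of 26 mm diameter that stands up on the ledge at x = -195 mm, y = -25 mm of the carousel; 0 = fully out (top 70 mm above the table), 0.012 m = fully home (top 58 mm). Pushed straight down with about 5 N it moves, and stays where it is left; starts between 0 and 0.002
- lock_plunger_top (a point): centre of the plunger knob's top face; moves with it
- keypad: loose white keypad of 0.9 kg on the table, 170 x 200 x 40 mm (its x, y, z), with a dark display across its +x end and five grey keys that stand 9 mm above its top; origin at the centre of its underside, z up, its -x side roughly faces the robot; stands left or right of the carousel, opposite the power unit
- bar_key (a joint): long bar key, 24 (x) x 70 (y) mm, centre at x = -55 mm, y = -35 mm of the keypad; spring key, 0 = up, 0.005 m = fully down at 5 N, springs back
- bar_key_top (a point): centre of the bar key's top face, 49 mm above the keypad's underside when up; moves with it
- round_key (a joint): round key, 26 mm diameter, beside the bar key at x = -55 mm, y = +55 mm of the keypad; 0 = up, 0.005 = down; not to be pressed
- square_left (a joint): square key, 24 mm, at x = 5 mm, y = 60 mm of the keypad; 0 = up, 0.005 = down; not to be pressed
- square_mid (a joint): square key, 24 mm, at x = 5 mm, y = 0 of the keypad; not to be pressed
- square_right (a joint): square key, 24 mm, at x = 5 mm, y = -60 mm of the keypad; not to be pressed
- jar: loose amber jar, 36 mm diameter, 42 mm high, standing on the power unit at about x = +60 mm; origin at the centre of its underside
- vial: loose clear vial, 20 mm diameter, 30 mm high, standing on the carousel's ledge about 63 mm to the +y side of the plunger; origin at the centre of its underside
- pliers: loose pliers with red handles, about 160 x 60 x 18 mm, lying nearest the robot; origin on the underside near the joint, handles to its -x
- microplate: loose white well plate, 127 x 85 x 14 mm, lying near the robot on its right; origin at the centre of its underside
- reagent_bottle: loose white bottle, 56 mm diameter, 110 mm high, at the far left; origin at the centre of its underside
- tube_rack: loose grey rack with capped tubes, 100 x 50 x 82 mm, at the far right; origin at the centre of its underside
There are look-alikes about, which are no part of the job. Leave any pink look-alike of the power_unit alone.

How it is judged:
By the outcome, as a careful person would: the job done as asked, in the order asked, and still so for the second after the job is handed in, with the robot touching nothing.
It also fails if it takes over 42 s, if anything falls off the work surface, if the arm or the gripper's body presses on something with over 40 N, if the wrist force passes 120 N, or if a joint passes its speed limit or range.

## Working session

There is one attempt and no reset: what is moved stays moved. The work goes in short steps, Python scripts to look and compute and a tool call to move; the robot and the scene stay as the last step left them, time stands still between calls to the robot, and variables do not carry over. Pictures are saved under pics/ and viewed, at most 10 in all, crops included, and the job is handed in when it is done.

Besides the shell and the picture viewer there is one more tool, called after "Request:" as a command line: name --argument value ..., lists and objects as JSON in quotes. play_rows: Moves the arm, as the interface text tells. Its arguments: {"type":"object","properties":{"translation":{"type":"array"},"rotation":{"type":"array"},"gripper":{"type":"array"},"force":{"type":"number"}},"required":["translation","rotation","gripper"]}

```bash
mkdir -p pics; cat > h.py <<'E'
import numpy as np, cv2
from rig import ctrl, vision
def cam(n):
    d=vision.capture(n); d['f']=200/np.tan(np.radians(d['vfov'])/2)
    return d
def ray(d,u,v):
    R=cv2.Rodrigues(np.array(d['rvec'],float))[0]; t=np.array(d['tvec'],float).ravel()
    r=R.T@np.array([(u-d['cx'])/d['f'],(v-d['cy'])/d['f'],1]); return -R.T@t, r
def onz(d,u,v,z):
    o,r=ray(d,u,v); return o+r*(z-o[2])/r[2]
def proj(d,p):
    R=cv2.Rodrigues(np.array(d['rvec'],float))[0]; t=np.array(d['tvec'],float).ravel()
    q=R@np.array(p,float)+t; return np.array([d['cx']+d['f']*q[0]/q[2],d['cy']+d['f']*q[1]/q[2]])
E
python3 - <<'E'
from h import *
import pickle
for n in('scene','top'):
    d=cam(n); pickle.dump(d,open(n+'.pkl','wb')); cv2.imwrite(f'pics/{n}0.png',d['pixels'][:,:,::-1])
    o,_=ray(d,d['cx'],d['cy']); print(n,d['f'],d['cx'],d['cy'],o)
s=ctrl.sense(); print(s['eef_pos'],s['ee_rot'],s['time_s'])
E
```

```text
scene 393.71719773518134 321.5856680240148 195.91745894507076 [1356.82974517 -181.55476176  648.99415985]
top 451.73809529948306 321.4470648164586 204.59989731715174 [ 256.18102856  -62.59050386 1405.04815488]
[131.72435673 507.96151033 230.79575256] [-1.96420252e-04  1.26563837e-01  9.91958293e-01 -5.49430980e-04] 0.1
```

View pics/top0.png

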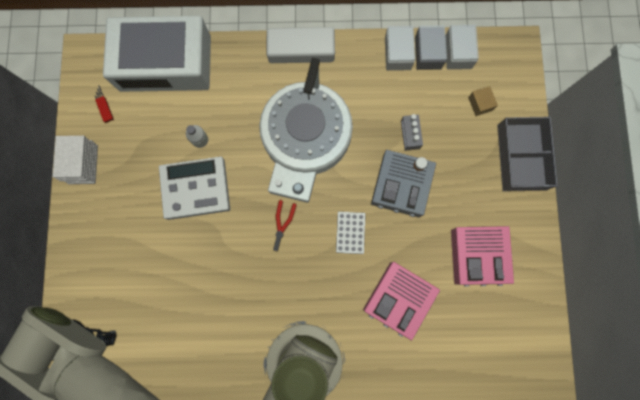

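View pics/scene0.png

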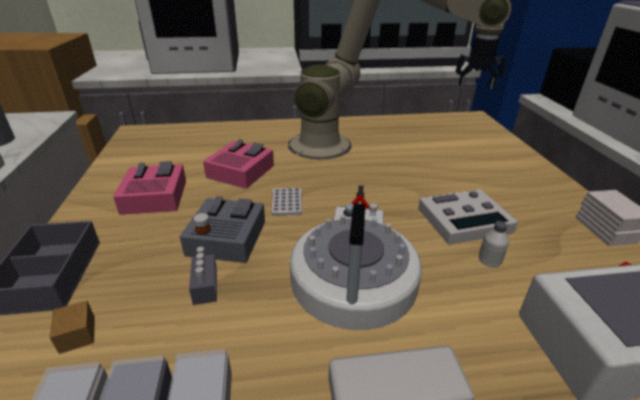

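The top view shows the grey power unit at (404,183), right of the carousel (306,125). Its ledge is at (292,184) and the keypad at (195,188). Possible mix-ups are:
- **Power unit:** pink units at (402,300) and (483,255), to be left alone.
- **Wide rocker:** the wide one is at (391,190) and the narrow one at (413,197).
- **Plunger:** the knob is at about (298,188) and the vial at about (278,183).
- **Bar key:** the bar is at (206,203) and the round key at (177,207).

The scene view agrees with this. Next I'll check the choices in a close crop.

```bash
python3 - <<'E'
from h import *
import pickle
d=pickle.load(open('top.pkl','rb')); im=d['pixels'][:,:,::-1]
def crop(x,y,w,h,s): return cv2.resize(im[y:y+h,x:x+w],None,fx=s,fy=s,interpolation=cv2.INTER_CUBIC)
a=crop(368,145,75,75,5); b=crop(155,150,80,75,5); c=crop(255,155,75,50,5)
o=np.zeros((375+0,775,3),np.uint8); o[:375,:375]=a; o[:375,375:775]=b
e=np.zeros((225,775,3),np.uint8); e[:,:375]=crop(255,160,75,45,5)
cv2.imwrite('pics/crop.png',np.vstack([o,e]))
for n,u,v,z in(('unit',404,183,65),('wide',391,190,78),('knob',298,188,70),('bar',206,203,49),('base',303,362,0)):print(n,onz(d,u,v,z))
E
```

```text
unit [ 529.22918681 -310.9052477    65.        ]
wide [ 505.94318158 -268.74117707   78.        ]
knob [518.43917877   9.46560305  70.        ]
bar [480.95117284 291.07138899  49.        ]
base [3.00450046 2.80651015 0.        ]
```

View pics/crop.png

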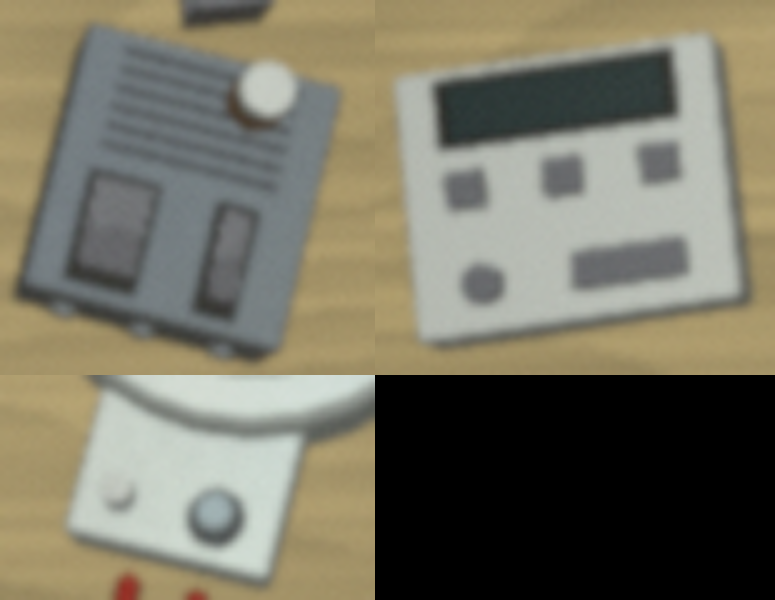

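The crop confirms it. The grey unit's wide rocker is on the left, with its lower half raised. The knob is the larger disc at crop (215,515), and the vial is the small one at (118,490). The bar key is at crop (630,264), right of the round key. Now I'll compute the poses from the corners.

```bash
cat > m.py <<'E'
from h import *
import pickle
d=pickle.load(open('top.pkl','rb')); s=pickle.load(open('scene.pkl','rb'))
def P(x,y,x0,y0,z): return onz(d,x/5+x0-.4,y/5+y0-.4,z)
def fit(cs,L,W,n):  # corners TL,TR,BR,BL
    c=np.array(cs)[:,:2]; m=np.array([[L,W],[L,-W],[-L,-W],[-L,W]])/2
    U,_,V=np.linalg.svd((m-m.mean(0)).T@(c-c.mean(0))); R=(U@V).T; t=c.mean(0)
    print(n,'yaw',np.arctan2(R[1,0],R[0,0]),t,'edges',[round(np.linalg.norm(c[i]-c[i-1])) for i in range(4)],'res',np.round(c-(m@R.T+t),1).tolist())
    return R,t
def C(x,y,x0,y0,cx0=0,cy0=0): return (x-cx0)/5+x0-.4,(y-cy0)/5+y0-.4
Ru,tu=fit([P(x,y,368,145,65) for x,y in((91,25),(341,95),(270,347),(21,288))],170,160,'unit')
Rk,tk=fit([P(x-375,y,155,150,40) for x,y in((397,77),(714,34),(746,297),(420,341))],170,200,'keypad')
w=tu+Ru@[-60,35]; print('wide end',w)
print('wide centre seen',P(113,230,368,145,76)[:2],'model',tu+Ru@[-40,35])
b=tk+Rk@[-55,-35]; print('bar model',b,'seen',P(630-375,264,155,150,49)[:2])
k=P(215,515-375,255,160,70)[:2]; v=P(118,487-375,255,160,75)[:2]; print('knob',k,'vial',v,np.linalg.norm(k-v),'yaw',np.arctan2(*-(v-k))+0)
# scene check
for n,p in(('wide',[*(tu+Ru@[-40,35]),74]),('knob',[*k,70]),('bar',[*b,49])):print(n,'in scene px',proj(s,p))
E
python3 m.py; python3 - <<'E'
import cv2
im=cv2.imread('pics/scene0.png')
f=lambda x,y,w,h:cv2.resize(im[y:y+h,x:x+w],None,fx=5,fy=5,interpolation=cv2.INTER_CUBIC)
import numpy as np
cv2.imwrite('pics/crop2.png',np.vstack([np.hstack([f(190,190,75,55),f(330,185,75,55)]),np.hstack([f(415,180,100,55),np.zeros((275,250,3),np.uint8)])]))
E
```

```text
unit yaw -0.29206961619106364 [ 532.00944995 -310.27605615] edges [169, 157, 162, 153] res [[-2.1, -1.8], [-2.7, 1.1], [6.2, 3.2], [-1.5, -2.4]]
keypad yaw 0.12392379669550162 [533.71319848 333.2715129 ] edges [167, 198, 168, 200] res [[-1.1, -0.6], [-1.8, 1.2], [0.9, -0.3], [1.9, -0.2]]
wide end [ 484.6281675  -259.48221722]
wide centre seen [ 504.53616578 -266.58703342] model [ 503.78116775 -265.24091338]
bar model [483.46121866 291.7415415 ] seen [482.8236539  292.33350089]
knob [519.68629658  10.65946533] vial [536.85678308  68.55641452] 60.38942234515968 yaw -2.85328579735181
wide in scene px [242.25010324 207.36739531]
knob in scene px [348.90370595 205.05100639]
bar in scene px [444.2210644 197.4894039]
```

View pics/crop2.png

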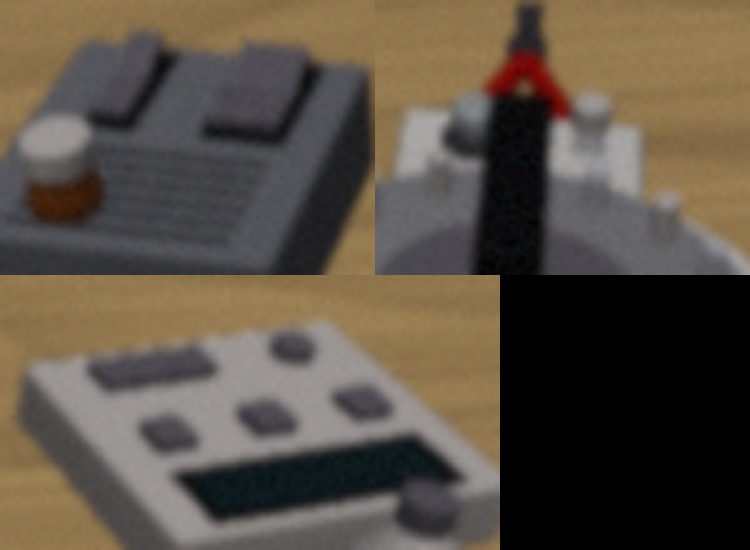

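The projections match the scene view: wide rocker (242,207), knob (349,205) and bar (445,198). I'll keep the current tool orientation, since it is within 0.04 rad of the unit's yaw, and press with the fingers shut.

```bash
cat > go.py <<'E'
import sys
from h import *
from scipy.spatial.transform import Rotation as T
def go(*p):
    s=ctrl.sense(); q=s['ee_rot']; R=T.from_quat([q[1],q[2],q[3],q[0]]).as_matrix()
    print('from',np.round(s['eef_pos'],1),'shift m',np.round(R.T@(np.array(p)-s['eef_pos'])/1000,4),'F',np.round(s['force'],1),'t',s['time_s'])
if __name__=='__main__': go(*map(float,sys.argv[1:4]))
E
python3 go.py 400 100 200; python3 go.py 484.5 -260 110
```

```text
from [131.7 508.  230.8] shift m [-0.3621 -0.3275  0.0311] F [-0.1  0.9  0. ] t 0.1
from [131.7 508.  230.8] shift m [-0.5343 -0.6546  0.1214] F [-0.1  0.9  0. ] t 0.1
```

Request:
play_rows --translation '[[-0.362,-0.328,0.031],[-0.362,-0.328,0.031],[-0.362,-0.328,0.031],[-0.362,-0.328,0.031],[-0.362,-0.328,0.031],[-0.362,-0.328,0.031],[-0.362,-0.328,0.031],[-0.362,-0.328,0.031],[-0.362,-0.328,0.031],[-0.362,-0.328,0.031]]' --rotation '[[0,0,0],[0,0,0],[0,0,0],[0,0,0],[0,0,0],[0,0,0],[0,0,0],[0,0,0],[0,0,0],[0,0,0]]' --gripper '[1,1,1,1,1,1,1,1,1,1]' --force 40

```text
time_s: 1.35
eef_pos: [399.4, 100.2, 200.1]
ee_rot: [-0.0, 0.127, 0.992, 0.0]
force: [-0.6, 0.1, 0.4]
grip_width: -0.001
grip_force: 0.0
```

```bash
python3 go.py 484.5 -260 105
```

```text
from [399.4 100.2 200.1] shift m [-0.1729 -0.3273  0.095 ] F [-0.6  0.1  0.4] t 1.35
```

Request:
play_rows --translation '[[-0.173,-0.327,0.04],[-0.173,-0.327,0.04],[-0.173,-0.327,0.04],[-0.173,-0.327,0.04],[-0.173,-0.327,0.04],[-0.173,-0.327,0.04],[-0.173,-0.327,0.04],[-0.173,-0.327,0.095],[-0.173,-0.327,0.095],[-0.173,-0.327,0.095]]' --rotation '[[0,0,0],[0,0,0],[0,0,0],[0,0,0],[0,0,0],[0,0,0],[0,0,0],[0,0,0],[0,0,0],[0,0,0]]' --gripper '[1,1,1,1,1,1,1,1,1,1]'

```text
time_s: 2.6
eef_pos: [486.2, -259.4, 107.3]
ee_rot: [0.001, 0.126, 0.992, -0.001]
force: [0.3, -0.3, -0.2]
grip_width: -0.002
grip_force: 0.0
```

```bash
python3 - <<'E'
from h import *
from go import go
go(484.5,-260,76)
d=cam('wrist'); print(np.round(d['mount'],2).tolist(),d['cx'],d['cy'],d['vfov'])
cv2.imwrite('pics/w1.png',d['pixels'][:,:,::-1])
E
```

```text
from [ 486.2 -259.4  107.3] shift m [ 0.0015 -0.001   0.0313] F [ 0.3 -0.3 -0.2] t 2.6
[[-0.0, -0.97, -0.26, 66.52], [1.0, -0.0, 0.0, 0.63], [-0.0, -0.26, 0.97, -142.52], [0.0, 0.0, 0.0, 1.0]] 320.95045389070657 200.03497602351385 65.70646984690485
```

View pics/w1.png

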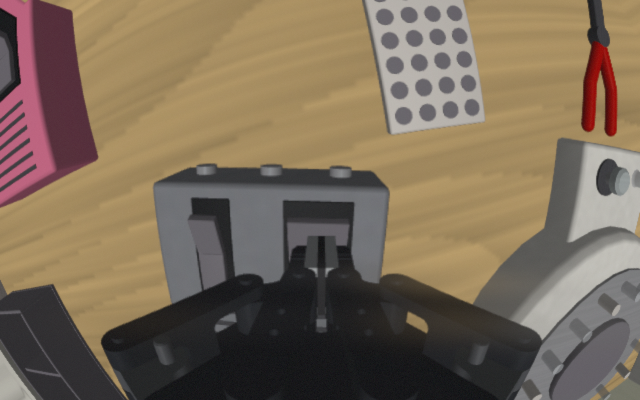

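The wrist view shows the shut tip at (321,240), centred over the wide rocker (287–350), with the narrow rocker clear at (207,250). Pressing next.

Request:
play_rows --translation '[[0.001,0,0.01],[0.001,0,0.018],[0.001,0,0.024],[0.001,0,0.028],[0.001,0,0.031],[0.001,0,0.031]]' --rotation '[[0,0,0],[0,0,0],[0,0,0],[0,0,0],[0,0,0],[0,0,0]]' --gripper '[1,1,1,1,1,1]'

```text
time_s: 3.4
eef_pos: [484.4, -260.0, 74.1]
ee_rot: [0.0, 0.127, 0.992, -0.0]
force: [-0.2, 0.5, -0.5]
grip_width: 0.002
grip_force: 0.0
```

Request:
play_rows --translation '[[0,0,0.001],[0,0,0.002],[0,0,0.002]]' --rotation '[[0,0,0],[0,0,0],[0,0,0]]' --gripper '[1,1,1]'

```text
time_s: 3.78
eef_pos: [484.6, -260.1, 73.9]
ee_rot: [0.001, 0.126, 0.992, -0.0]
force: [-5.8, 4.2, 16.1]
grip_width: 0.002
grip_force: 8.4
```

The rocker is hard against its stop at z = 73.9. I'll lift away and move above the plunger.

Request:
play_rows --translation '[[0,0,-0.02],[0,0,-0.07]]' --rotation '[[0,0,0],[0,0,0]]' --gripper '[1,1]'

```text
time_s: 4.03
eef_pos: [483.6, -259.3, 141.3]
ee_rot: [-0.002, 0.127, 0.992, 0.001]
force: [1.2, 0.1, 1.2]
grip_width: -0.001
grip_force: 0.0
```

```bash
python3 go.py 519.5 10.7 135;python3 go.py 519.5 10.7 85
```

```text
from [ 483.6 -259.3  141.3] shift m [0.033  0.2703 0.007 ] F [1.2 0.1 1.2] t 4.025
from [ 483.6 -259.3  141.3] shift m [0.0329 0.2702 0.057 ] F [1.2 0.1 1.2] t 4.025
```

Request:
play_rows --translation '[[0.033,0.271,0],[0.033,0.271,0],[0.033,0.271,0],[0.033,0.271,0],[0.033,0.271,0],[0.033,0.271,0],[0.033,0.271,0.04],[0.033,0.271,0.05],[0.033,0.271,0.05]]' --rotation '[[0,0,0],[0,0,0],[0,0,0],[0,0,0],[0,0,0],[0,0,0],[0,0,0],[0,0,0],[0,0,0]]' --gripper '[1,1,1,1,1,1,1,1,1]'

```text
time_s: 5.15
eef_pos: [520.4, 10.0, 92.3]
ee_rot: [-0.0, 0.127, 0.992, 0.0]
force: [-0.5, 0.1, -0.8]
grip_width: -0.001
grip_force: 0.0
```

```bash
python3 - <<'E'
from h import *
from go import go
go(519.5,10.7,60)
d=cam('wrist')
cv2.imwrite('pics/w2.png',d['pixels'][:,:,::-1])
E
```

```text
from [520.4  10.   92.3] shift m [0.001  0.0005 0.0323] F [-0.5  0.1 -0.8] t 5.15
```

View pics/w2.png

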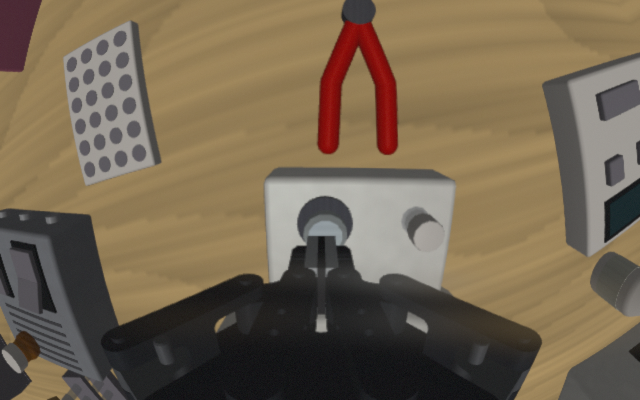

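The tip at (322,240) is over the knob (325,225), and the vial at (425,230) is clear. Pressing next.

Request:
play_rows --translation '[[0.001,0,0.012],[0.001,0,0.02],[0.001,0,0.025],[0.001,0,0.029],[0.001,0,0.032],[0.001,0,0.033],[0.001,0,0.033]]' --rotation '[[0,0,0],[0,0,0],[0,0,0],[0,0,0],[0,0,0],[0,0,0],[0,0,0]]' --gripper '[1,1,1,1,1,1,1]'

```text
time_s: 6.08
eef_pos: [519.6, 10.9, 59.2]
ee_rot: [0.0, 0.127, 0.992, 0.0]
force: [-0.6, -0.5, 0.2]
grip_width: 0.002
grip_force: 0.0
```

Request:
play_rows --translation '[[0,0,0.001],[0,0,0.002],[0,0,0.003],[0,0,0.003]]' --rotation '[[0,0,0],[0,0,0],[0,0,0],[0,0,0]]' --gripper '[1,1,1,1]'

```text
time_s: 6.58
eef_pos: [519.8, 10.9, 57.8]
ee_rot: [0.001, 0.126, 0.992, -0.0]
force: [-6.6, 0.3, 18.4]
grip_width: 0.003
grip_force: 9.3
```

The plunger is home: it stopped at 57.8 mm with 18 N. Next I'll lift and go to the bar key.

Request:
play_rows --translation '[[0,0,-0.02],[0,0,-0.07]]' --rotation '[[0,0,0],[0,0,0]]' --gripper '[1,1]'

```text
time_s: 6.82
eef_pos: [518.4, 11.1, 125.4]
ee_rot: [-0.002, 0.127, 0.992, 0.0]
force: [0.8, -0.8, -0.3]
grip_width: 0.001
grip_force: 0.0
```

```bash
python3 go.py 483 292 70
```

```text
from [518.4  11.1 125.4] shift m [0.1046 0.263  0.0558] F [ 0.8 -0.8 -0.3] t 6.825
```

Request:
play_rows --translation '[[0.105,0.263,0],[0.105,0.263,0],[0.105,0.263,0],[0.105,0.263,0],[0.105,0.263,0],[0.105,0.263,0],[0.105,0.263,0.04],[0.105,0.263,0.056],[0.105,0.263,0.056]]' --rotation '[[0,0,0],[0,0,0],[0,0,0],[0,0,0],[0,0,0],[0,0,0],[0,0,0],[0,0,0],[0,0,0]]' --gripper '[1,1,1,1,1,1,1,1,1]'

```text
time_s: 7.95
eef_pos: [483.7, 291.1, 69.7]
ee_rot: [-0.001, 0.127, 0.992, -0.0]
force: [-0.3, 0.6, -0.7]
grip_width: 0.002
grip_force: 0.0
```

```bash
python3 - <<'E'
from h import *
from go import go
go(483,292,47)
d=cam('wrist')
cv2.imwrite('pics/w3.png',d['pixels'][:,:,::-1])
E
```

```text
from [483.7 291.1  69.7] shift m [0.0009 0.0007 0.0227] F [-0.3  0.6 -0.7] t 7.95
```

View pics/w3.png

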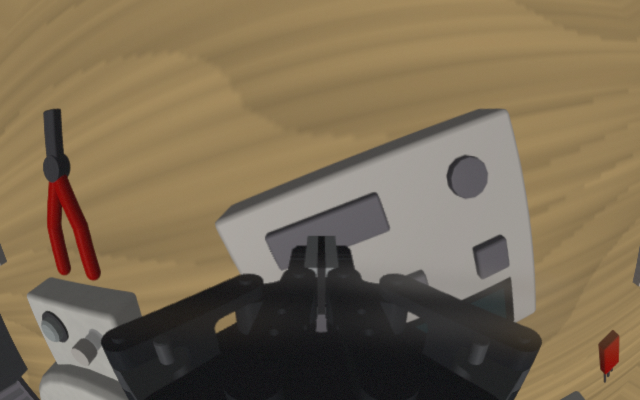

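The bar key spans (265,235)–(390,228), so its centre is at about (328,231), and the tip is at (322,240). I'll check this by casting the ray onto z = 49.

```bash
python3 - <<'E'
import numpy as np
M=np.array([[-0.0,-0.97,-0.26,66.52],[1,0,0,.63],[0,-.26,.97,-142.52]])
f=200/np.tan(np.radians(65.706/2))
for u,v in((265,235),(390,228),(328,231),(376,193)):
    p=np.array([u-320.95,v-200.03]);r=np.linalg.norm(p);a=r/f
    c=np.array([*(p/r*np.sin(a)),np.cos(a)]); dr=M[:,:3]@c; o=M[:,3]
    print((u,v),np.round(o+dr*(20.7-o[2])/dr[2],1))
E
```

```text
(265, 235) [  2.1 -31.2  20.7]
(390, 228) [ 6.3 39.9 20.7]
(328, 231) [ 4.7  4.6 20.7]
(376, 193) [26.8 30.7 20.7]
```

The wrist view puts the centre about 4 mm off in tool x and y, so I'll shift 3 mm and press.

Request:
play_rows --translation '[[0.003,0.003,0.008],[0.003,0.003,0.014],[0.003,0.003,0.018],[0.003,0.003,0.021],[0.003,0.003,0.024],[0.003,0.003,0.025],[0.003,0.003,0.025]]' --rotation '[[0,0,0],[0,0,0],[0,0,0],[0,0,0],[0,0,0],[0,0,0],[0,0,0]]' --gripper '[1,1,1,1,1,1,1]'

```text
time_s: 8.88
eef_pos: [481.7, 295.5, 45.5]
ee_rot: [0.0, 0.127, 0.992, 0.0]
force: [-1.7, -0.5, 4.0]
grip_width: 0.001
grip_force: 1.9
```

Request:
play_rows --translation '[[0,0,0.001],[0,0,0.002],[0,0,0.003],[0,0,0.003]]' --rotation '[[0,0,0],[0,0,0],[0,0,0],[0,0,0]]' --gripper '[1,1,1,1]'

```text
time_s: 9.38
eef_pos: [481.8, 295.6, 43.8]
ee_rot: [0.0, 0.126, 0.992, 0.0]
force: [-6.5, -3.3, 19.0]
grip_width: -0.0
grip_force: 9.2
```

The key is fully down (43.8 mm, 19 N). I'll lift off, straight up and slowly at first.

Request:
play_rows --translation '[[0,0,-0.003],[0,0,-0.01],[0,0,-0.04],[0,0,-0.1],[0.1,0,-0.18],[0.15,0,-0.18],[0.15,0,-0.18],[0.15,0,-0.18]]' --rotation '[[0,0,0],[0,0,0],[0,0,0],[0,0,0],[0,0,0],[0,0,0],[0,0,0],[0,0,0]]' --gripper '[1,1,1,1,1,1,1,1]'

```text
time_s: 10.38
eef_pos: [334.8, 334.1, 223.8]
ee_rot: [0.001, 0.125, 0.992, 0.001]
force: [0.7, -0.3, 0.2]
grip_width: -0.001
grip_force: 0.0
```

```bash
python3 - <<'E'
from h import *
import pickle
im=cam('top')['pixels'][:,:,::-1]; s=cam('scene')['pixels'][:,:,::-1]
s0=pickle.load(open('scene.pkl','rb'))['pixels'][:,:,::-1]
f=lambda i,x,y,w,h:cv2.resize(i[y:y+h,x:x+w],None,fx=4,fy=4,interpolation=cv2.INTER_CUBIC)
o=np.vstack([np.hstack([f(s0,190,190,75,55),f(s,190,190,75,55)]),np.hstack([f(im,368,145,75,75),f(s,415,180,75,75)])])
cv2.imwrite('pics/end.png',o); print(o.shape, ctrl.sense()['eef_pos'])
E
```

```text
(520, 600, 3) [336.61788121 333.22164639 222.25496931]
```

View pics/end.png

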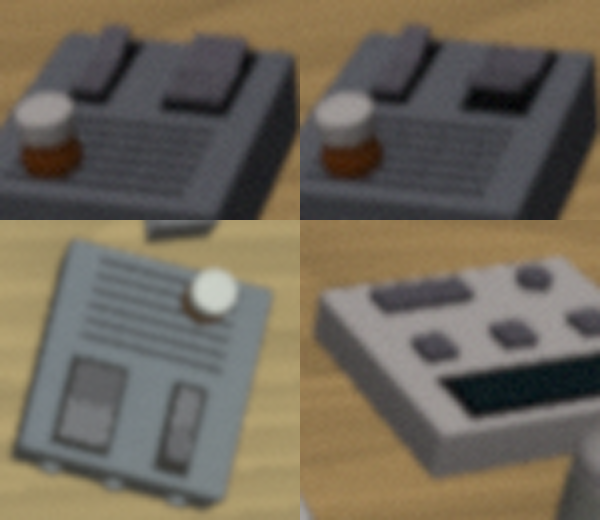

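The wide rocker is tipped over, with its far half now raised at crop (515,75). The narrow rocker and the jar have not changed, the keypad is in place and the bar key is up.

```bash
python3 -c "
from rig import ctrl
print(ctrl.finish_job())"
```

```text
the job is handed in; nothing more can be done
None
```

The job is handed in: I pushed the wide rocker fully down, then the lock plunger home, then pressed the bar key fully down and let it spring back. It took about 10.5 s, and the final pictures show the narrow rocker, jar and keypad unmoved.

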